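Sweep the used micro tubes into the scoop

TASK

Sweep the two used, red-capped micro tubes across the bench top with your fingertips into the yellow collecting scoop, through its open side, until both lie wholly inside it beyond the sloping lip. Slide them along the bench, never pick them up. Leave the green-capped tube, the violet pipette and the black marker where they are.

Things in the scene. Friction and masses are not known exactly. Their poses are not given: they have to be found in the camera images.
- tube_red_1_center (a point): centre of a used micro tube lying on the bench: white cone with a red cap, 43 mm long along its y axis, 13 mm wide and high (it slides like a box, does not roll), 12 g; the point lies 6.5 mm above its underside, half-way along. z is up. At the start its long axis lies roughly along world x (within about 35 degrees)
- tube_red_2_center (a point): centre of the other used, red-capped micro tube, same in every way
- tube_green_center (a point): centre of the green-capped micro tube, same size and lying the same way in line with the red ones, in any of the three places; it must stay where it is
- scoop: yellow three-sided scoop fixed to the bench, 198 mm wide (x), 130 deep (y); origin on the bench at the footprint's centre. Open side at its +y, facing the tubes (robot's left, within 17 degrees). Floor 2 mm thick; the lip slopes from 2 mm at y=+45 to bench level at y=+65. Side walls (x=+-95 to 99) and back wall (y=-61 to -65) 22 mm high; a thumb tab stands 21 mm out at the back
- violet_pipette: loose violet hand pipette lying on the bench to the left of the tubes, 242 mm long along its y axis (roughly along world x), 55 mm wide, 25 mm high; origin at the centre of its underside; leave it alone
- black_marker: loose black marker pen lying on the bench beyond the tubes, 137 mm long along its y axis (roughly along world y), 14 mm wide, 15 mm high; origin at the centre of its underside; leave it alone

How it is judged:
By the outcome, as a careful person would: the job done as asked, in the order asked, and still so for the second after the job is handed in, with the robot touching nothing.
It also fails if it takes over 56 s, if anything falls off the work surface, if the arm or the gripper's body presses on something with over 40 N, if the wrist force passes 120 N, or if a joint passes its speed limit or range.

ROBOT

A 6-joint arm with a two-finger parallel gripper is mounted at the origin on a cart in front of the work surface, level with it; the furniture and walls round the work are solid. World frame = base frame: x ahead of the robot, y to its left, z up, the work surface at z = 0. Lengths are in m, angles in degrees, forces in N, time in s.
With the tool pointing down it reaches from about 0.4 to 0.825 m from the base axis. Payload 7 kg.
Tool frame: the origin (TCP) lies midway between the tips of the shut fingers; the grasp point (between the pads) lies r.grip_depth behind it (r.grip_depth is the distance from the TCP to the grasp point, in m); z points along the fingers, y is the direction in which the jaws open and shut (so a half turn about z gives the same grasp; the last joint's range is limited). The gripper opens to 88 mm and grips with 3 to 60 N. Pads are 19 mm wide; open, the fingers measure 130 mm over their backs; the gripper's body (78 mm by 193 mm) begins 47 mm behind the grasp point.
Start: joints at [80.506, 20.546, 0.682, 0, -70.136, -16.507], TCP at [0.296, 0.607, 0.227] pointing down, gripper open.
Joint ranges: [-176.03, 176.03], [-82.01, 121.73], [-58.28, 71.71], [-173.87, 95.51], [-174.79, -0.11], [-173.66, 173.66]. Speed limits (degrees/s): [136.94, 136.94, 172.46, 180, 180, 180].

INTERFACE

Orientations are given as [roll, pitch, yaw] about the fixed x, y, z axes, in that order (R = Rz(yaw) Ry(pitch) Rx(roll)).
In Python, from plant import r, imaging, close_job gives the robot as it stands.
- The arm moves only by the tool step_arm, never from a script. Its argument "commands" is a list of rows, each a list of 2 entries, a list of its own where there are three numbers: the shift along the tool's x, y, z in mm, then the turn about the tool's z in degrees. In form: [[[x, y, z], twist], ...]. A call has 1 to 20 rows; each row shifts and turns the commanded pose from where the row before left it, along the tool's axes as they then stand; what a row does not reach is not made up. A row lasts 1/8 s, in which the tool goes at most 62.5 mm and 10.7 degrees, less where a joint would pass 70% of its speed; a pose out of reach is approached as far as the arm can. A call with a gripper value outside its range is refused whole. "gripper" is the closure, from 0 (fully open) to 1 (shut), set as the call begins (left out, the last holds). The fingers move at their own pace and stop on an object; "grip_force" is the grip in N (left out, the last holds). Time passes only in rows, so rows that do not move let the fingers close. It gives the time, the measured TCP pose, the force and the opening at its end, in the units of the state.
- r.get_state(): the state, without advancing time (a new reading comes with each control period).
- imaging.capture(name): name is "scene" or "top" or "wrist"; returns a dict with "img" (420x560x3 uint8, red, green, blue), "z_map" (420x560 float32, m along the optical axis (not along the pixel's ray), 0 where there is no reading), "vfov" (degrees; the focal length in pixels is half the picture's height over the tangent of half this angle, whatever the lens; pixels are square), "cx", "cy" (the principal point, pixels), "D" ([k1, k2, p1, p2, k3] as OpenCV has them; the pictures are not rectified), "extrinsics" (4x4, takes a point from camera to world coordinates); the wrist camera has in their place "T_tool_cam" (4x4, takes a point from camera to tool coordinates, whose origin is the TCP and whose axes are the flange's). Camera axes: x right, y down, z forward; pixel columns grow to the right and rows downward; lengths in m; the calibration is good to about 2 mm. A picture is of the moment at which its call begins: read the wrist's pose just before it.
- close_job(): hands the job in, once; it reports no verdict.
The state is a dict: "time_s": time; "joints": joint angles; "qd": joint speeds; "joint_torque": joint torques, N m; "tcp_pos": TCP position; "eef_rot": TCP orientation; "contact_force": force on the tool from outside, world axes, zero at the start; "moment": the same for the moment, N m; "gripper_width": finger opening in m.
Only numpy, scipy, OpenCV 4.12 (cv2) and the standard library are available. Lean on these libraries where they do the work, as an engineer would, in place of code of your own. Each camera call takes 0.05 s, during which the arm holds its last target.

## Working session

There is one attempt and no reset: what is moved stays moved. The work goes in short steps, Python scripts to look and compute and a tool call to move; the robot and the scene stay as the last step left them, time stands still between calls to the robot, and variables do not carry over. Pictures are saved under pics/ and viewed, and the job is handed in when it is done.

Besides the shell and the picture viewer there is one more tool, called after "Emit:" as a command line: name --argument value ..., lists and objects as JSON in quotes. step_arm: Moves the arm, as the interface text tells. Its arguments: {"type":"object","properties":{"commands":{"type":"array","items":{"type":"array"}},"gripper":{"type":"number"},"grip_force":{"type":"number"}},"required":["commands"]}

```bash
mkdir -p pics; ls
cat > h.py <<'E'
import numpy as np, cv2
from plant import r, imaging, close_job
def K(c):
    h=c['img'].shape[0]; f=h/2/np.tan(np.radians(c['vfov'])/2)
    return np.array([[f,0,c['cx']],[0,f,c['cy']],[0,0,1.]])
def ext(c,st=None):
    if 'extrinsics' in c: return np.array(c['extrinsics'])
    from scipy.spatial.transform import Rotation as R
    T=np.eye(4);T[:3,:3]=R.from_euler('xyz',st['eef_rot'],degrees=True).as_matrix();T[:3,3]=st['tcp_pos']
    return T@np.array(c['T_tool_cam'])
def toplane(c,uv,z,E):
    p=cv2.undistortPoints(np.array(uv,float).reshape(-1,1,2),K(c),np.array(c['D'],float))[:,0]
    d=np.c_[p,np.ones(len(p))]@E[:3,:3].T
    o=E[:3,3]; t=(z-o[2])/d[:,2]
    return o+d*t[:,None]
E
python3 - <<'E'
from h import *
print(r.get_state(), r.grip_depth)
for n in ['scene','top','wrist']:
    c=imaging.capture(n); cv2.imwrite(f'pics/{n}0.png',c['img'][:,:,::-1]); np.save(f'pics/{n}0.npy',c,allow_pickle=True)
E
```

```text
pics
{'time_s': 0.0, 'joints': array([ 8.05074393e+01,  2.05909611e+01,  6.32450753e-01, -1.89911716e-02,
       -7.01353335e+01, -1.65068666e+01]), 'qd': array([ 0.01740481,  0.05955881, -0.01884685, -0.04101065, -0.00089542,
       -0.02707552]), 'joint_torque': array([-7.61769461e-04, -5.82721603e+01,  2.93061626e+01,  6.99701920e+00,
        6.94390954e-03, -1.63977584e-04]), 'tcp_pos': array([0.29570999, 0.60622711, 0.22562154]), 'eef_rot': array([ 1.79904951e+02, -9.54929436e-03, -2.60058872e+01]), 'contact_force': array([ 0.17440564,  1.06391245, -1.51915183]), 'moment': array([ 0.03824257, -0.03802091, -0.0237758 ]), 'gripper_width': 0.08749097524036312} 0.0188
```

View pics/scene0.png

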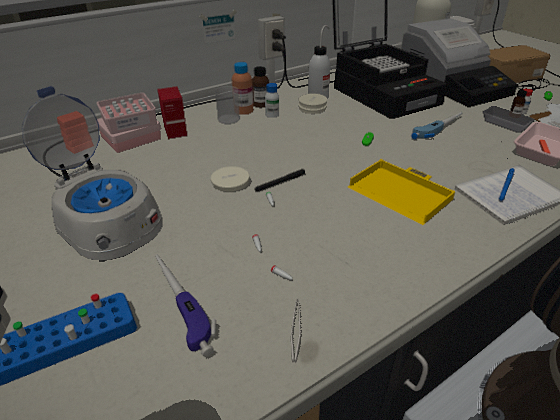

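View pics/top0.png

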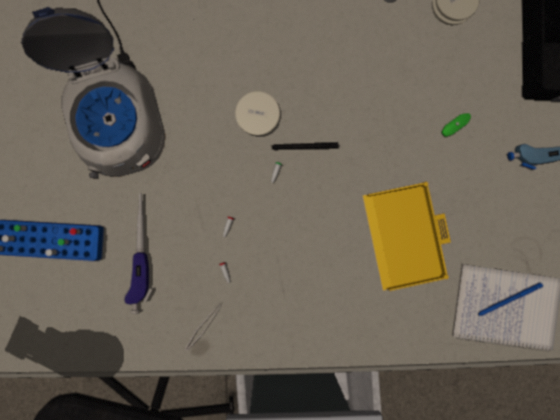

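View pics/wrist0.png

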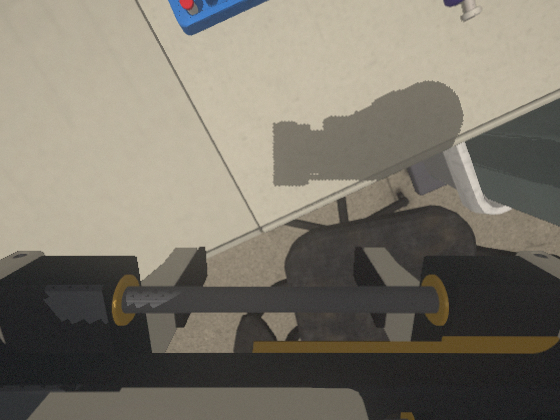

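The top view shows the red tubes near (224,272) and (229,226), and the green one near (276,172). The scoop is near (405,237), with its open side to the left (+y). Next I measure these positions.

Run:
```python
from h import *
c=np.load('pics/top0.npy',allow_pickle=True).item(); E=ext(c); print(E.round(3))
img=c['img']; hsv=cv2.cvtColor(img,cv2.COLOR_RGB2HSV)
print(img[272,224],img[260:285:3,224].tolist(), img[300,250])
# whitish/saturated tube mask in ROI
roi=np.zeros(img.shape[:2],bool); roi[150:290,205:300]=1
bg=np.median(img[roi],axis=0); print(bg)
d=np.abs(img.astype(int)-bg).max(2)
m=((d>35)&roi).astype(np.uint8)
n,l,s,ce=cv2.connectedComponentsWithStats(m)
for i in range(1,n):
    if s[i,4]<25: continue
    ys,xs=np.where(l==i); box=cv2.minAreaRect(np.c_[xs,ys].astype(np.float32))
    pts=cv2.boxPoints(box); w=toplane(c,pts,0.0065,E)
    ctr=w.mean(0); e1=w[1]-w[0]; e2=w[2]-w[1]; L=e1 if np.linalg.norm(e1)>np.linalg.norm(e2) else e2
    if L[0]<0: L=-L
    zz=c['z_map'][l==i]; h=E[2,3]-np.median(zz)
    print(i,s[i],ctr.round(4),'len',np.linalg.norm(e1).round(3),np.linalg.norm(e2).round(3),'ang',np.degrees(np.arctan2(L[1],L[0])).round(1),'h',h, hsv[l==i].max(0))
ym=((hsv[...,0]>20)&(hsv[...,0]<32)&(hsv[...,1]>180)&(hsv[...,2]>90)).astype(np.uint8)
n,l,s,ce=cv2.connectedComponentsWithStats(ym); i=1+np.argmax(s[1:,4]); print(s[i])
cs,_=cv2.findContours((l==i).astype(np.uint8),cv2.RETR_EXTERNAL,cv2.CHAIN_APPROX_NONE)
h=cv2.convexHull(max(cs,key=cv2.contourArea)); ap=cv2.approxPolyDP(h,3,True)[:,0]
for z in (0,.022): print(z,np.c_[ap,toplane(c,ap,z,E)[:,:2].round(4)])
crop=cv2.resize(img[130:310,190:460],None,fx=2.9,fy=2.9,interpolation=cv2.INTER_CUBIC); cv2.imwrite('pics/crop.png',crop[:,:,::-1])
# marker
mm=((img.max(2)<60)).astype(np.uint8); mm[:, :260]=0;mm[:,350:]=0;mm[:130]=0;mm[165:]=0
ys,xs=np.where(mm); p=cv2.boxPoints(cv2.minAreaRect(np.c_[xs,ys].astype(np.float32))); print('marker',toplane(c,p,.007,E)[:,:2].round(3))
```

```text
[[-0.025 -0.999  0.039  0.539]
 [-1.     0.025 -0.001  0.058]
 [-0.    -0.039 -0.999  0.882]
 [ 0.     0.     0.     1.   ]]
[148 141 135] [[121, 112, 101], [87, 48, 45], [121, 116, 111], [145, 138, 131], [148, 141, 135], [139, 132, 125], [121, 113, 102], [122, 114, 101], [124, 115, 102]] [121 112  99]
[122. 114. 101.]
9 [220 262   9  11  27] [0.4612 0.1501 0.0065] len 0.01 0.024 ang 43.8 h 0.012611124005332264 [ 18 144 125]
[ 364  182   86  108 6469]
0 [[ 4.250e+02  1.820e+02  6.221e-01 -2.631e-01]
 [ 4.440e+02  2.160e+02  5.512e-01 -2.999e-01]
 [ 4.490e+02  2.380e+02  5.058e-01 -3.085e-01]
 [ 4.470e+02  2.770e+02  4.261e-01 -3.015e-01]
 [ 3.830e+02  2.880e+02  4.077e-01 -1.687e-01]
 [ 3.640e+02  1.960e+02  5.963e-01 -1.358e-01]]
0.022 [[ 4.250e+02  1.820e+02  6.201e-01 -2.551e-01]
 [ 4.440e+02  2.160e+02  5.509e-01 -2.909e-01]
 [ 4.490e+02  2.380e+02  5.066e-01 -2.994e-01]
 [ 4.470e+02  2.770e+02  4.290e-01 -2.925e-01]
 [ 3.830e+02  2.880e+02  4.110e-01 -1.630e-01]
 [ 3.640e+02  1.960e+02  5.949e-01 -1.309e-01]]
marker [[ 0.707  0.05 ]
 [ 0.707 -0.085]
 [ 0.696 -0.085]
 [ 0.696  0.05 ]]
```

View pics/crop.png

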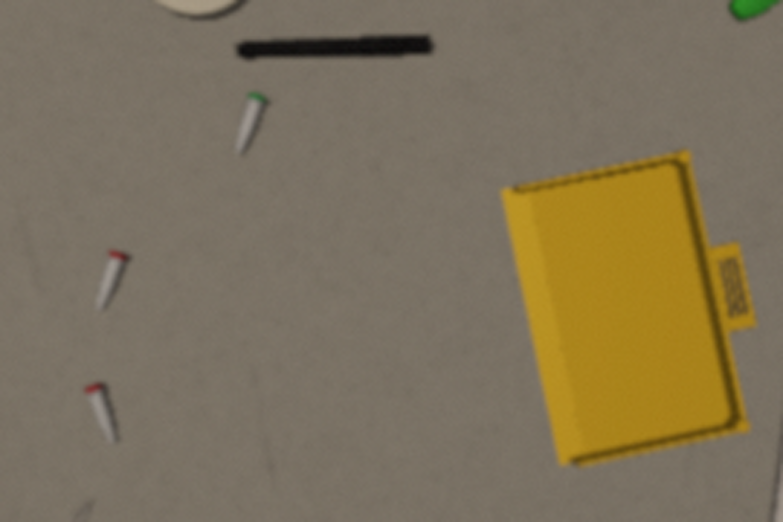

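Run:
```python
from h import *
c=np.load('pics/top0.npy',allow_pickle=True).item(); E=ext(c)
f=lambda p,z: toplane(c,np.array(p)/2.9-.33+[190,130],z,E)[:,:2]
for n,p in dict(A=[(94,384),(117,443)],B=[(121,252),(100,312)],G=[(259,93),(238,156)]).items():
    w=f(p,.0065); d=w[0]-w[1]; print(n,w.round(4).tolist(),'ctr',w.mean(0).round(4),'len',np.linalg.norm(d).round(4),'ang',np.degrees(np.arctan2(d[1],d[0])).round(1))
fr=f([(503,188),(562,465)],0); bk=f([(688,151),(747,430)],.022); ls=f([(532,186),(578,461)],0.002)
print(fr,bk,ls); 
for a in (fr,bk,ls):
  d=a[0]-a[1]; print(np.linalg.norm(d),np.degrees(np.arctan2(d[1],d[0])))
print('ctr',(fr.mean(0)+bk.mean(0))/2, np.linalg.norm(fr.mean(0)-bk.mean(0)))
print('tweezers',f([(90,500)],0), toplane(c,[(220,306),(190,346),(200,346),(140,196),(147,300)],0,E).round(3))
```

```text
A [[0.4693, 0.1568], [0.428, 0.1417]] ctr [0.4486 0.1492] len 0.044 ang 20.1
B [[0.5607, 0.136], [0.5192, 0.1515]] ctr [0.54   0.1438] len 0.0443 ang -20.6
G [[0.67, 0.0367], [0.626, 0.0526]] ctr [0.648  0.0447] len 0.0468 ang -19.8
[[ 0.59941555 -0.13407512]
 [ 0.40361287 -0.16953463]] [[ 0.62051584 -0.25898397]
 [ 0.42707249 -0.29293854]] [[ 0.60019895 -0.15422776]
 [ 0.40638252 -0.18038724]]
0.19898760225101894 10.264910179692178
0.19640071787793295 9.95555314001226
0.19557384979027448 7.686783967185249
ctr [ 0.51265419 -0.21388307] 0.12613961768049597
tweezers [[0.38779439 0.16212603]] [[0.38  0.164 0.   ]
 [0.3   0.227 0.   ]
 [0.3   0.206 0.   ]
 [0.608 0.324 0.   ]
 [0.395 0.312 0.   ]]
```

Emit:
step_arm --commands '[[[0,0,0],10.1],[[0,0,0],10.1],[[0,0,0],10.1],[[0,0,0],10.2],[[0,0,0],10.2],[[0,0,0],10.2],[[36,-10,0],0],[[36,-10,0],0],[[36,-11,0],0],[[36,-11,0],0],[[36,-11,0],0],[[36,-11,0],0],[[36,-11,0],0],[[36,-11,0],0],[[36,-11,0],0],[[36,-11,0],0],[[36,-11,0],0],[[33,-9,0],0],[[0,0,0],0],[[0,0,0],0]]' --gripper 1

```text
time_s: 2.65
tcp_pos: [0.4469, 0.1852, 0.2265]
eef_rot: [180.0, 0.0, -86.9]
contact_force: [0.0, 0.3, -0.8]
gripper_width: 0.0008
```

Run:
```python
from h import *
s=r.get_state(); print({k:np.round(s[k],4) for k in ('time_s','tcp_pos','eef_rot','gripper_width','contact_force')})
c=imaging.capture('wrist'); cv2.imwrite('pics/w1.png',c['img'][:,:,::-1])
E=ext(c,s); np.save('pics/w1.npy',dict(c=c,E=E),allow_pickle=True)
```

```text
{'time_s': np.float64(2.65), 'tcp_pos': array([0.4469, 0.1852, 0.2265]), 'eef_rot': array([ 1.799968e+02,  6.100000e-03, -8.693830e+01]), 'gripper_width': np.float64(0.0008), 'contact_force': array([ 0.0336,  0.3144, -0.8306])}
```

View pics/w1.png

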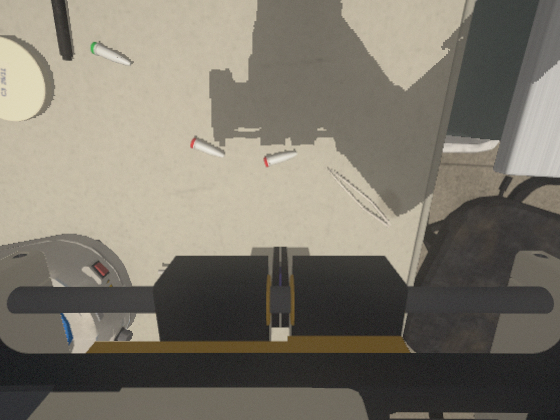

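```bash
python3 - <<'E'
from h import *
d=np.load('pics/w1.npy',allow_pickle=True).item(); c=d['c'];E=d['E']; T=np.array(c['T_tool_cam']); print(T.round(3))
for n,p in dict(A=[(264,161),(298,154)],B=[(191,143),(226,156)],G=[(91,47),(132,64)]).items():
    w=toplane(c,p,.0065,E)[:,:2]; e=w[0]-w[1]; print(n,w.mean(0).round(4),np.linalg.norm(e).round(4),np.degrees(np.arctan2(e[1],e[0])).round(1))
z=c['z_map']; v,u=np.mgrid[0:420,0:560]
P=cv2.undistortPoints(np.c_[u.ravel(),v.ravel()].astype(float).reshape(-1,1,2),K(c),np.array(c['D'],float))[:,0]
X=np.c_[P,np.ones(len(P))]*z.ravel()[:,None]; X=(X@T[:3,:3].T+T[:3,3]).reshape(420,560,3)
ok=z>0
for a,b in [(-.002,.004),(-.008,-.002),(-.014,-.008),(-.02,-.014),(-.03,-.02),(-.05,-.03)]:
    m=ok&(X[...,2]>a)&(X[...,2]<b)&(abs(X[...,0])<.06)&(abs(X[...,1])<.1)
    if m.any(): print(a,m.sum(),X[m].min(0).round(4),X[m].max(0).round(4))
E
python3 - <<'E'
import cv2;i=cv2.imread('pics/w1.png')[230:360,200:360];cv2.imwrite('pics/w1c.png',cv2.resize(i,None,fx=4,fy=4))
E
```

```text
[[-0.001 -0.954 -0.3    0.081]
 [ 1.    -0.001  0.     0.   ]
 [-0.001 -0.3    0.954 -0.159]
 [ 0.     0.     0.     1.   ]]
A [0.4469 0.1528] 0.0444 14.5
B [0.539  0.1476] 0.0461 -17.6
G [0.6484 0.0465] 0.0474 -18.6
-0.002 11 [ 0.0082 -0.0039 -0.0019] [ 0.0092  0.0037 -0.0005]
-0.008 133 [ 0.0083 -0.0161 -0.008 ] [ 0.011   0.0156 -0.002 ]
-0.014 267 [ 0.0082 -0.016  -0.014 ] [ 0.011   0.0159 -0.008 ]
-0.02 199 [ 0.0028 -0.016  -0.02  ] [ 0.0116  0.0158 -0.014 ]
-0.03 185 [ 0.0042 -0.0061 -0.0299] [ 0.011   0.006  -0.0201]
-0.05 548 [-0.0106 -0.0057 -0.0481] [ 0.0114  0.0055 -0.03  ]
```

View pics/w1c.png

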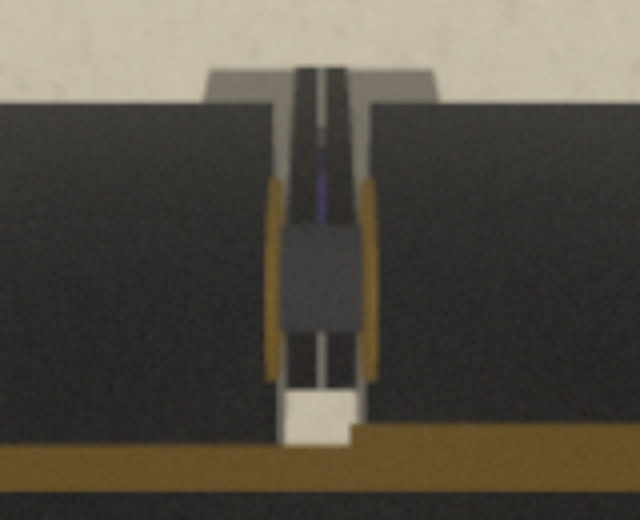

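Emit:
step_arm --commands '[[[0,0,30],0],[[0,0,30],0],[[0,0,30],0],[[0,0,30],0],[[0,0,30],0],[[0,0,30],0],[[0,0,20],0],[[0,0,12],0],[[0,0,7],0],[[0,0,3],0],[[0,0,0],0],[[0,0,0],0]]' --gripper 0.86

```text
time_s: 4.2
tcp_pos: [0.4472, 0.1855, 0.0051]
eef_rot: [-180.0, 0.0, -86.9]
contact_force: [-0.1, 0.6, 0.6]
gripper_width: 0.0117
```

Emit:
step_arm --commands '[[[6,0,0],0],[[6,0,0],0],[[6,0,0],0],[[6,0,0],0],[[6,0,0],0],[[6,0,0],0],[[8,0,0],0],[[8,0,0],0],[[8,0,0],0],[[8,0,0],0],[[10,0,0],0],[[10,0,0],0],[[10,0,0],0],[[0,0,0],0]]'

```text
time_s: 5.95
tcp_pos: [0.4521, 0.0865, 0.0045]
eef_rot: [180.0, -0.0, -87.0]
contact_force: [0.2, -0.2, -0.3]
gripper_width: 0.0126
```

Run:
```python
from h import *
s=r.get_state(); print({k:np.round(s[k],4) for k in ('time_s','tcp_pos','eef_rot','gripper_width','contact_force')})
c=imaging.capture('scene'); i=c['img'][140:340,180:480]; cv2.imwrite('pics/s2.png',cv2.resize(i,None,fx=2.6,fy=2.6)[:,:,::-1])
c=imaging.capture('top'); i=c['img'][130:320,190:460]; cv2.imwrite('pics/t2.png',cv2.resize(i,None,fx=2.9,fy=2.9)[:,:,::-1])
```

```text
{'time_s': np.float64(5.95), 'tcp_pos': array([0.4521, 0.0865, 0.0045]), 'eef_rot': array([ 1.799853e+02, -7.400000e-03, -8.696460e+01]), 'gripper_width': np.float64(0.0126), 'contact_force': array([ 0.2106, -0.1749, -0.3267])}
```

View pics/s2.png

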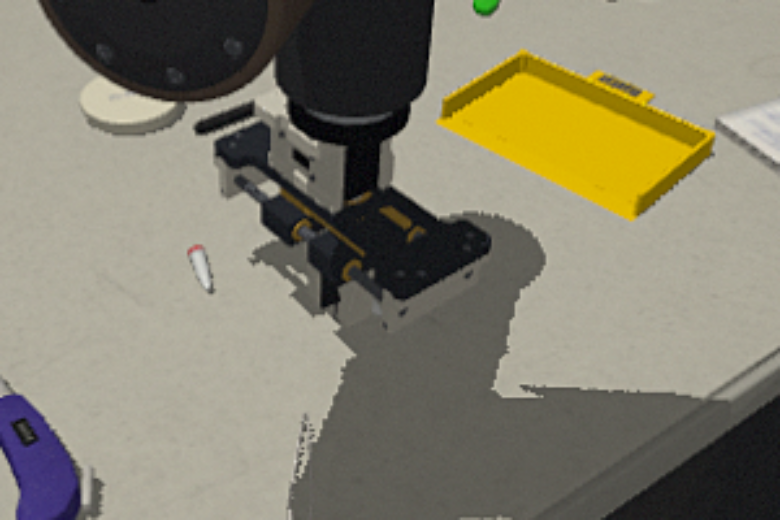

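View pics/t2.png

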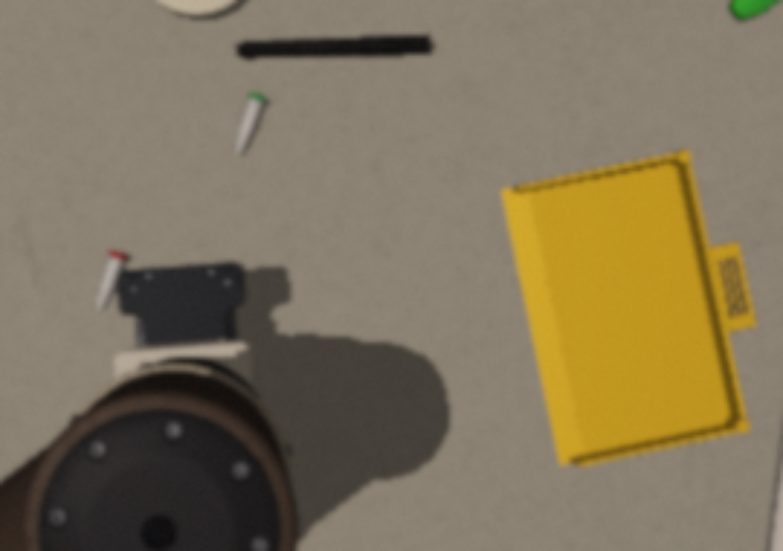

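The tube isn't where it started, so it must be ahead of the fingers and hidden by the gripper. The wrist view, which looks from the push side, should show it.

Run:
```python
from h import *
s=r.get_state()
c=imaging.capture('wrist'); cv2.imwrite('pics/w2.png',c['img'][:,:,::-1])
```

```text
(no output)
```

View pics/w2.png

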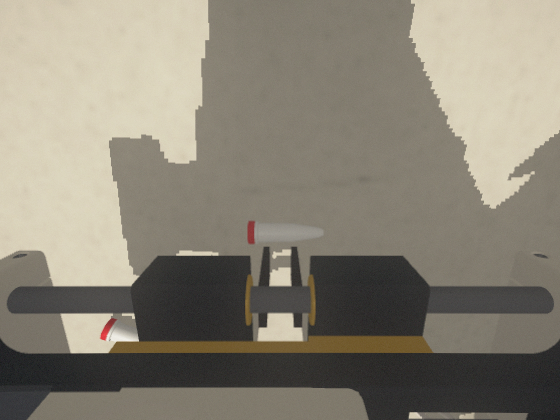

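The tube lies flush and nearly centred on the fingers, at (286,232). I'll keep pushing.

Emit:
step_arm --commands '[[[10,0,0],0],[[12,0,0],0],[[13,0,0],0],[[13,0,0],0],[[13,0,0],0],[[13,0,0],0],[[13,0,0],0],[[13,0,0],0],[[13,0,0],0],[[13,0,0],0],[[13,0,0],0],[[13,0,0],0],[[13,0,0],0],[[10,0,0],0],[[8,0,0],0],[[8,0,0],0],[[8,0,0],0],[[8,0,0],0],[[8,0,0],0],[[0,0,0],0]]'

```text
time_s: 8.6
tcp_pos: [0.4639, -0.1278, 0.0045]
eef_rot: [180.0, -0.0, -86.9]
contact_force: [-0.1, -0.1, 0.3]
gripper_width: 0.0126
```

Run:
```python
from h import *
s=r.get_state()
c=imaging.capture('wrist'); cv2.imwrite('pics/w3.png',c['img'][:,:,::-1])
```

```text
(no output)
```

View pics/w3.png

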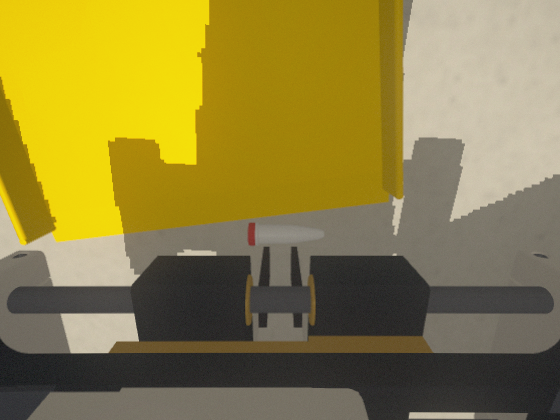

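Emit:
step_arm --commands '[[[6,0,0],0],[[7,0,0],0],[[7,0,0],0],[[7,0,0],0],[[7,0,0],0],[[7,0,0],0],[[7,0,0],0],[[7,0,0],0],[[7,0,0],0],[[7,0,0],0],[[7,0,0],0],[[7,0,0],0],[[6,0,0],0],[[3,0,0],0],[[0,0,0],0],[[-6,0,0],0],[[-6,0,0],0],[[0,0,0],0]]'

```text
time_s: 10.9
tcp_pos: [0.4682, -0.2065, 0.0047]
eef_rot: [-180.0, 0.0, -86.8]
contact_force: [-0.1, -0.4, -0.1]
gripper_width: 0.0121
```

Run:
```python
from h import *
s=r.get_state()
c=imaging.capture('wrist'); cv2.imwrite('pics/w4.png',c['img'][:,:,::-1])
np.save('pics/w4.npy',dict(c=c,E=ext(c,s)),allow_pickle=True)
```

```text
(no output)
```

View pics/w4.png

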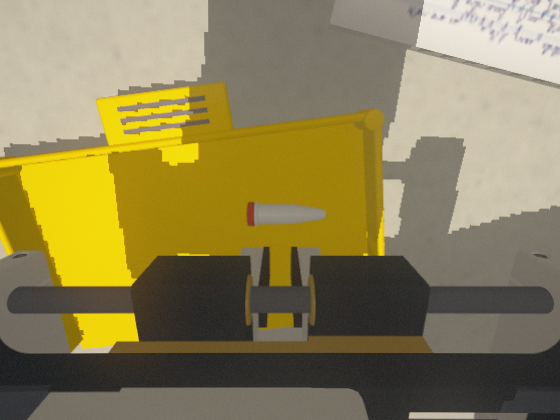

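Emit:
step_arm --commands '[[[-3,0,-25],0],[[-2,0,-30],0],[[-20,-5,-25],0],[[-36,-9,0],0],[[-36,-9,0],0],[[-36,-9,0],0],[[-36,-9,0],0],[[-36,-9,0],0],[[-36,-9,0],0],[[-36,-9,0],0],[[-36,-8,0],0],[[-36,-8,0],0],[[-36,-6,0],0],[[0,0,0],0],[[0,0,0],0]]'

```text
time_s: 12.82
tcp_pos: [0.5368, 0.1819, 0.0843]
eef_rot: [180.0, -0.0, -86.9]
contact_force: [0.6, -0.2, 0.2]
gripper_width: 0.0122
```

Run:
```python
from h import *
s=r.get_state(); print(s['tcp_pos'],s['eef_rot'])
c=imaging.capture('wrist'); cv2.imwrite('pics/w5.png',c['img'][:,:,::-1])
E=ext(c,s);h=cv2.cvtColor(c['img'],cv2.COLOR_RGB2HSV)
```

```text
[0.53681991 0.18185343 0.08431485] [ 1.79961908e+02 -1.82564147e-02 -8.68771441e+01]
```

View pics/w5.png

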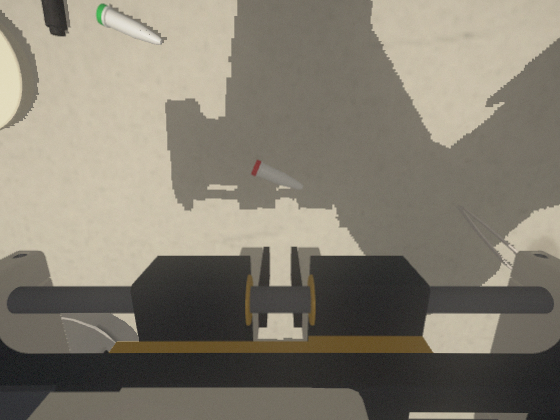

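The second tube is centred at (278,176), so I'll lower the tool and push.

Emit:
step_arm --commands '[[[-3,0,25],0],[[0,0,25],0],[[0,0,18],0],[[0,0,8],0],[[0,0,4],0],[[0,0,0],0],[[0,0,0],0],[[6,0,0],0],[[6,0,0],0],[[6,0,0],0],[[6,0,0],0],[[6,0,0],0],[[6,0,0],0],[[8,0,0],0],[[8,0,0],0],[[8,0,0],0],[[8,0,0],0],[[10,0,0],0],[[10,0,0],0],[[0,0,0],0]]'

```text
time_s: 15.38
tcp_pos: [0.5417, 0.0963, 0.0045]
eef_rot: [180.0, -0.0, -87.0]
contact_force: [-0.9, -0.2, 0.3]
gripper_width: 0.0127
```

Run:
```python
from h import *
c=imaging.capture('wrist'); cv2.imwrite('pics/w6.png',c['img'][:,:,::-1])
```

```text
(no output)
```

View pics/w6.png

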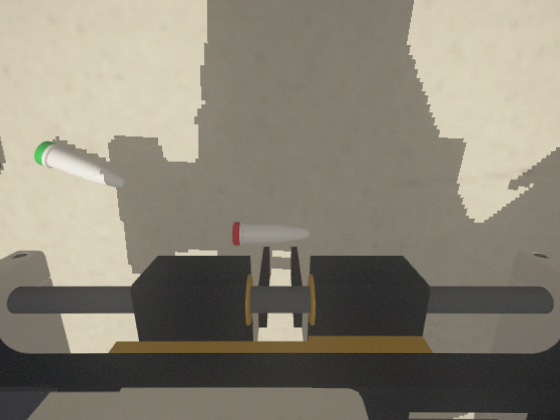

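Emit:
step_arm --commands '[[[10,0,0],0],[[12,0,0],0],[[13,0,0],0],[[13,0,0],0],[[13,0,0],0],[[13,0,0],0],[[13,0,0],0],[[13,0,0],0],[[13,0,0],0],[[13,0,0],0],[[13,0,0],0],[[13,0,0],0],[[13,0,0],0],[[10,0,0],0],[[8,0,0],0],[[8,0,0],0],[[8,0,0],0],[[0,0,0],0]]'

```text
time_s: 17.68
tcp_pos: [0.5526, -0.102, 0.0045]
eef_rot: [180.0, -0.0, -86.9]
contact_force: [-0.2, -0.2, 0.7]
gripper_width: 0.0121
```

Run:
```python
from h import *
c=imaging.capture('wrist'); cv2.imwrite('pics/w7.png',c['img'][:,:,::-1])
```

```text
(no output)
```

View pics/w7.png

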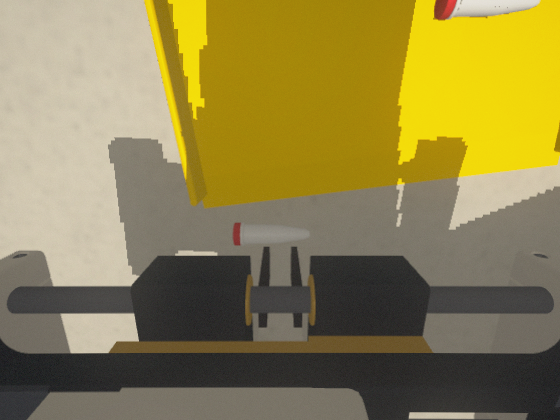

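Emit:
step_arm --commands '[[[6,0,0],0],[[7,0,0],0],[[7,0,0],0],[[7,0,0],0],[[7,0,0],0],[[7,0,0],0],[[7,0,0],0],[[7,0,0],0],[[7,0,0],0],[[7,0,0],0],[[7,0,0],0],[[7,0,0],0],[[7,0,0],0],[[6,0,0],0],[[3,0,0],0],[[0,0,0],0],[[-6,0,0],0],[[-6,0,0],0],[[-2,0,0],0],[[0,0,0],0]]'

```text
time_s: 20.23
tcp_pos: [0.5573, -0.186, 0.0046]
eef_rot: [-180.0, -0.0, -86.9]
contact_force: [-0.7, -0.1, -0.3]
gripper_width: 0.0121
```

Emit:
step_arm --commands '[[[0,0,-20],0],[[0,0,-30],0],[[0,0,-30],0],[[0,0,-30],0],[[-20,0,-30],0],[[-30,0,-30],0],[[-40,0,-10],0],[[-40,0,0],0],[[-40,0,0],0],[[-40,0,0],0],[[-40,0,0],0],[[-30,0,0],0],[[0,0,0],0],[[0,0,0],0]]'

```text
time_s: 21.98
tcp_pos: [0.5419, 0.093, 0.1845]
eef_rot: [180.0, -0.0, -86.9]
contact_force: [0.1, -0.8, -0.0]
gripper_width: 0.0123
```

Run:
```python
from h import *
s=r.get_state()
c=imaging.capture('wrist'); cv2.imwrite('pics/w8.png',c['img'][:,:,::-1]); np.save('pics/w8.npy',dict(c=c,E=ext(c,s)),allow_pickle=True)
c=imaging.capture('top'); np.save('pics/t8.npy',c,allow_pickle=True); i=c['img'][130:320,190:460]; cv2.imwrite('pics/t8.png',cv2.resize(i,None,fx=2.9,fy=2.9)[:,:,::-1])
```

```text
(no output)
```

View pics/w8.png

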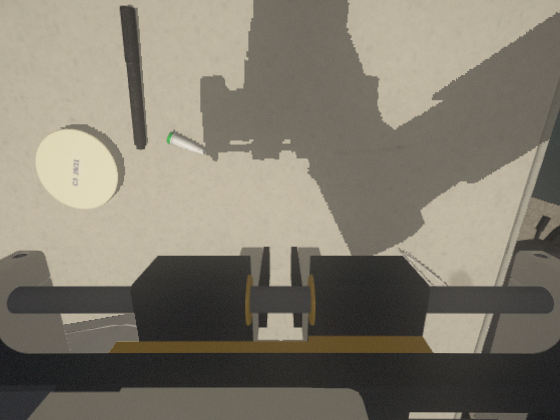

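View pics/t8.png

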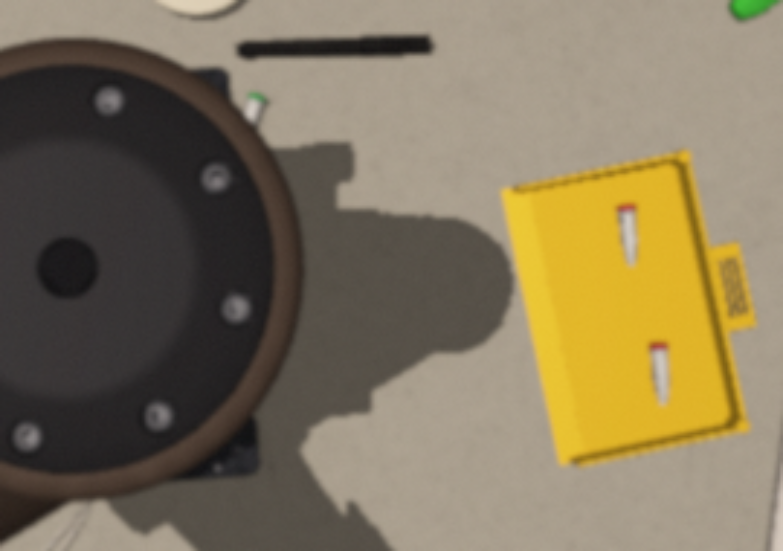

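In the top crop both tubes lie on the flat floor, at (628,235) and (659,374), well past the lip edge at x ≈ 540–580. The green cap is still at (258,96), the marker hasn't moved, and the arm is clear, so I'll hand the job in.

Run:
```python
from h import *
c=np.load('pics/t8.npy',allow_pickle=True).item(); E=ext(c)
o=np.array([.5127,-.2139]); a=np.radians(10); R=np.array([[np.cos(a),np.sin(a)],[-np.sin(a),np.cos(a)]])
for p in ([(627,204),(630,267)],[(659,341),(661,406)]):
    w=toplane(c,np.array(p)/2.9-.33+[190,130],.0085,E)[:,:2]; print(((w-o)@R.T).round(3).tolist())
a0=np.load('pics/top0.npy',allow_pickle=True).item()['img'].astype(int)
t=c['img'].astype(int)
def blk(i): ys,xs=np.where(i[130:165,260:350].max(2)<60); return xs.mean(),ys.mean(),len(xs)
def vio(i):
    h=cv2.cvtColor(i.astype(np.uint8),cv2.COLOR_RGB2HSV); m=(h[...,0]>115)&(h[...,0]<150)&(h[...,1]>90); m[:,170:]=0; m[:240]=0;m[310:]=0; ys,xs=np.where(m); return xs.mean(),ys.mean(),len(xs)
print(blk(a0),blk(t),vio(a0),vio(t))
print(close_job())
```

```text
[[0.071, -0.018], [0.027, -0.011]]
[[-0.027, -0.02], [-0.072, -0.012]]
(np.float64(45.939828080229226), np.float64(15.836676217765042), 349) (np.float64(39.25515463917526), np.float64(18.059278350515463), 388) (np.float64(138.25298013245032), np.float64(279.22119205298014), 755) (np.float64(32.8), np.float64(280.6), 5)
the job is handed in; nothing more can be done
None
```

I swept both red-capped tubes, one at a time, along the bench and over the lip into the yellow scoop. I used the nearly shut fingertips about 4.5 mm above the bench, and no tube was lifted. I then drew the arm clear and handed the job in at about 22 s of the 56 s.

- **Red tubes:** in the last top view, both lie wholly on the scoop's flat floor. In scoop coordinates their ends run from x +27 to +71 mm and from −27 to −72 mm, with y from −20 to −11 mm. The lip ends at y = +45 mm and the walls are at x = ±95 mm.
- **Forces:** the measured contact force read about 1 N or less after every move.
- **Green tube and marker:** by eye, both look unmoved. My numeric comparison for the marker gave a shift of about 7 px across and 2 px down. I put that down to the arm and its shadow falling inside the area I compared, because the marker's ends are at the same pixels in the before and after pictures.
- **Violet pipette:** its numeric comparison failed because the arm hid it in the last top view. The tool never came within about 10 cm of it, but I did not confirm its position at the end.

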